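# Clip a relay module onto the rail beside the autosampler

### The arm

A 7-joint arm with a two-finger parallel gripper is mounted at the origin on a cart in front of the work surface, level with it; the furniture and walls round the work are solid. World frame = base frame: x ahead of the robot, y to its left, z up, the work surface at z = 0. Lengths are in m, angles in degrees, forces in N, time in s.
With the tool pointing down it reaches from about 0.425 to 1.025 m from the base axis. Payload 9.4 kg.
Tool frame: the origin (TCP) lies midway between the tips of the shut fingers; the grasp point (between the pads) lies 19 mm behind it; z points along the fingers, y is the line along which they close (so a half turn about z gives the same grasp; the last joint's range is limited). The gripper opens to 93 mm and grips with 3 to 60 N. Pads are 15 mm wide; open, the fingers measure 128 mm over their backs; the gripper's body (75 mm by 188 mm) begins 65 mm behind the grasp point.
Start: joints at [70.548, 34.337, -0.143, 91.639, 0.103, 54.024, -4.572], TCP at [0.188, -0.7, 0.219] pointing down, gripper open.
Joint ranges: [-147.43, 147.43], [-19.82, 112.94], [-74.19, 73.91], [6.32, 146.72], [-59.91, 239.91], [6.04, 106.73], [-150.56, 150.56]. Speed limits (degrees/s): [127.2, 127.2, 172.46, 172.46, 180, 180, 180].

### API

Orientations are given as [roll, pitch, yaw] about the fixed x, y, z axes, in that order (R = Rz(yaw) Ry(pitch) Rx(roll)).
In Python, from plant import readout, optics, arm gives the robot as it stands.
- The arm moves only by the tool send_rows, never from a script. Its argument "deltas" is one flat list of numbers, 7 for each row, row after row: the turn, a rotation vector about the tool's x, y, z in degrees, then the shift along the tool's x, y, z in mm, then the closure, from 0 (fully open) to 1 (shut). In form: [rx, ry, rz, x, y, z, fingers, rx, ry, rz, x, y, z, fingers, ...]. A call has 1 to 12 rows; each row shifts and turns the commanded pose from where the row before left it, along the tool's axes as they then stand; what a row does not reach is not made up. A row lasts 1/8 s, in which the tool goes at most 62.5 mm and 10.7 degrees, less where a joint would pass 70% of its speed; a pose out of reach is approached as far as the arm can. A call with a gripper value outside its range is refused whole. The fingers move at their own pace and stop on an object; "grip_force" is the grip in N (left out, the last holds). Time passes only in rows, so rows that do not move let the fingers close. It gives the time, the measured TCP pose, the force, the opening and the grip force at its end, in the units of the state.
- readout.get_state(): the state, without advancing time (a new reading comes with each control period).
- optics.capture(name): name is "scene" or "top"; returns a dict with "img" (480x640x3 uint8, blue, green, red), "fx", "fy", "cx", "cy" (pixels), "R" (3x3) and "t" (3): a world point X has camera coordinates R X + t. Camera axes: x right, y down, z forward; pixel columns grow to the right and rows downward; lengths in m; the calibration is good to about 2 mm. A picture is of the moment at which its call begins. There is no depth.
- arm.close_job(): hands the job in; it is judged then, once.
The state is a dict: "t": time; "joint_positions": joint angles; "qd": joint speeds; "tau": joint torques, N m; "eef_pos": TCP position; "orientation": TCP orientation; "force": force on the tool from outside, world axes, zero at the start; "wrist_torque": the same for the moment, N m; "width": finger opening in m; "grip_force": force on a finger pad.
Only numpy, scipy, OpenCV 4.12 (cv2) and the standard library are available. Lean on these libraries where they do the work, as an engineer would, in place of code of your own. Each camera call takes 0.05 s, during which the arm holds its last target. There are 200 camera calls.

### The job

Mount the loose grey relay module on the steel rail of the sloping console, in the free place between the dark power supply unit and the grey end stop: hook its fixed lip under the rail's upper edge, then tilt it down until the orange foot clip snaps behind the lower edge. Then slide the end stop up so that module, power supply and stop sit side by side with no gap. Do not knock over any of the glassware or bottles.

Things in the scene. Friction and masses are not known exactly. Their poses are not given: they have to be found in the camera images.
- relay_module: loose light-grey rail-mount module, 0.3 kg, orange window on its front, stands on its feet on the worktop. Origin: centre of its underside (plane of the feet); x toward its end with the fixed lip, y across its 54 mm width, z out through its front. 104 long (x); shoulders 55 high. Fully mounted its axes are parallel to the rail's and its origin lies at rail z = -11, rail x within 2 mm of 0
- relay_nose (a point): middle of the top of the module's nose (module 0, 0, 88 mm). The nose is 45 long (module x -22.5 to 22.5), 54 wide and stands 33 above the shoulders: grip it by its two x faces, the fingers over the shoulders
- relay_recess (a point): middle of the floor of the recess in the module's back that takes the rail (module 0, 0, 11 mm). The recess runs along y, from its wall at module x = +18.7 (lip end) to x = -19.5 (clip end). Mounted, this floor lies on the rail's front face
- relay_lip (a point): tip of the fixed lip (module 14.2, 0, 5 mm). The lip juts 4.5 into the recess from its +x wall, is about 3 thick, and leaves a 5.4 slot between itself and the recess floor for the rail's upper flange; at 0.3 rad of tilt it still goes under with 2 mm to spare
- relay_flank (a point): middle of the module's -y flank, the side that goes to the power supply (module 0, -27, 31 mm)
- relay_clip (a joint): orange spring foot clip at the module's -x end (tail juts 10 beyond it), m pushed back: 0 = sprung out (tip at module x = -14.2, 0.4 to 7.4 above the feet), at most 0.006. Its underside is bevelled: as the module is tilted down the rail's lower edge pushes it back about 3.5 mm, at some 5 to 15 N, then it springs out under the edge
- rail: steel hat rail, 220 long, on a fixed grey console (150 deep, 240 wide) whose face slopes up away from the robot at 0.2 rad. Origin: middle of the rail, on its front face; x across it, up the slope; y along it; z square out of the face. Flanges 2.3 thick end at x = +17.5 (upper edge) and -17.5 (lower), overhang the web by 6, with 24.7 free below. Brass bar at x 61 to 69, top at z = -17
- psu_face (a point): middle of the fixed power supply's flank that bounds the free place (rail 0, -55, 20 mm). The unit is dark blue-grey, rail y = -103 to -55, x = -50 to 50, up to 70 above the rail's front face
- end_stop (a joint): travel of the end stop along the rail toward the power supply (rail -y), m: 0 = its inner face at rail y = +60 mm; about 0.061 when stop and module are closed up to the power supply. It slides stiffly (about 2 N) and stays where it is left; pushed on, it takes the mounted module along (about 2 to 5 N more)
- stop_face (a point): inner face of the light-grey end stop, looking to the power supply, at rail x = 0, 20 above the rail's front face. The stop is 12 thick (outer face 12 farther to +y), 48 wide across the rail up to 34 above the rail's front face, 30 wide from there up to 46
- stand_top (a point): top of the autosampler's upright black rod, 500 above the worktop, fixed, right of and nearer than the console; the drum before it is 230 high, with fittings up to 390. Pass over or around with the arm and hand. The blue pump (200 high) and the big carboy (330 high) stand fixed left of and behind the console
- wash_bottle: white squeeze bottle, 62x88x165, loose, beside the pump; origin at its underside. Must not be knocked over
- vol_flask: volumetric flask, 62x62x162, loose; origin centre of underside. Must not be knocked over
- beaker_50: small glass beaker, 44x44x56, loose; origin centre of underside. Must not be knocked over
- vial_1: amber vial, 27x27x61, loose; origin centre of underside. Must not be knocked over
- vial_2: amber vial, 27x27x61, loose; origin centre of underside. Must not be knocked over

How it is judged (in metres and radians):
On the way, in this order (a step that is already met when the one before it is completed fails the run):
1. the fixed lip is hooked under the rail's upper flange while the module is still tilted (more than 4 degrees) (x of relay_lip in the frame of rail between 0.009 and 0.0168 m and z of relay_lip in the frame of rail between -0.009 and -0.0018 m and angle between the z axis of relay_module and the z axis of rail, either way round above 0.07 rad), for 0.1 s.
2. the module is tilted down flat on the rail and its clip has snapped out under the lower flange (angle between the z axis of relay_module and the z axis of rail, either way round below 0.035 rad and angle between the y axis of relay_module and the y axis of rail, either way round below 0.06 rad and x of relay_lip in the frame of rail between 0.0105 and 0.0172 m and z of relay_module in the frame of rail between -0.0126 and -0.009 m and value of joint relay_clip below 0.0015 m), for 0.2 s.
3. the end stop is pushed up: module against the power supply and stop against the module, gaps under 3 mm (y of relay_flank in the frame of rail below -0.052 m and y of stop_face in the frame of relay_module below 0.03 m), for 0.2 s.
At the end, for the whole second after the job is handed in: The module lies flat on the rail (within 2 degrees, recess floor within 2 mm of the rail's face), lip under the upper edge, clip sprung out under the lower edge (pushed back less than 1.5 mm); module to power supply and stop to module gaps under 3 mm; everything at rest and released (all of step 2 and all of step 3 and linear speed of relay_module below 0.01 m/s); the robot touches nothing.
It fails at once if a bottle, flask, beaker or vial is knocked over (angle between any of wash_bottle, vol_flask, beaker_50, vial_1, vial_2's own z axis and vertical above 0.5 rad).
It also fails if it takes over 58 s, if anything falls off the work surface, if the arm or the gripper's body presses on something with over 40 N, if the wrist force passes 120 N, or if a joint passes its speed limit or range.

## Working session

There is one attempt and no reset: what is moved stays moved. The work goes in short steps, Python scripts to look and compute and a tool call to move; the robot and the scene stay as the last step left them, time stands still between calls to the robot, and variables do not carry over. Pictures are saved under pics/ and viewed, at most 10 in all, crops included, and the job is handed in when it is done.

Besides the shell and the picture viewer there is one more tool, called after "Request:" by a JSON object that holds its "method" and its "body", one argument or row to a line. send_rows: Moves the arm, as the interface text tells. Its arguments: {"type":"object","properties":{"deltas":{"type":"array","items":{"type":"number"}},"grip_force":{"type":"number"}},"required":["deltas"]}

```bash
mkdir -p pics; ls
python3 - <<'E'
from plant import readout, optics, arm
import cv2, json, numpy as np
print(readout.get_state())
for n in ("scene","top"):
    c=optics.capture(n); cv2.imwrite(f"pics/{n}0.png",c["img"])
    np.savez(f"{n}0.npz",**c); print(n,c["fx"],c["cx"],c["cy"],c["R"],c["t"], -np.array(c["R"]).T@c["t"])
E
```

```text
pics
{'t': 0.0, 'joint_positions': array([70.54943079, 34.38374747, -0.14551761, 91.68030859,  0.1047409 ,
       54.02194931, -4.57175694]), 'qd': array([ 0.11359579, -0.042789  , -0.04302488,  0.13097253, -0.01846048,
       -0.00261553, -0.12189605]), 'tau': array([ 1.55515136e-03, -7.65076089e+01,  1.49749719e+00, -2.52359033e+01,
       -5.24957688e-02,  1.67132635e-02,  1.99165547e-04]), 'eef_pos': array([ 0.1881791 , -0.69966293,  0.21777359]), 'orientation': array([-1.79914595e+02,  9.32695350e-03,  1.50605690e+01]), 'force': array([0.23603755, 0.49988941, 0.24054046]), 'wrist_torque': array([-0.00213686, -0.03908738, -0.01933437]), 'grip_force': 0.0, 'width': 0.09269840319522606}
scene 498.4796733331588 314.82493302517724 248.56771751321463 [[ 0.78265003 -0.62245914  0.00188256]
 [-0.46461701 -0.58619428 -0.66370724]
 [ 0.41423418  0.51857582 -0.74799008]] [-0.41579238  0.53019775  0.99189249] [ 0.16088304 -0.46238635  1.09460458]
top 585.7064755800861 317.0238570689969 230.0439082602718 [[ 0.00314681 -0.99981945 -0.0187393 ]
 [-0.99457862 -0.00118143 -0.10398065]
 [ 0.10393974  0.01896491 -0.99440277]] [0.10030016 0.63920679 1.76776473] [0.45168477 0.06751173 1.82621483]
```

View pics/scene0.png

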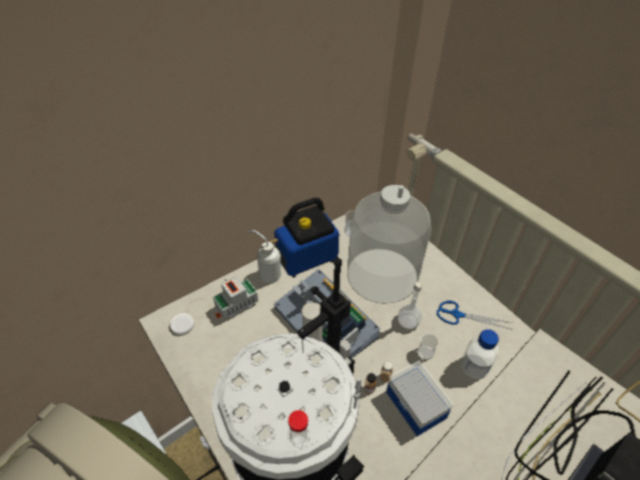

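View pics/top0.png

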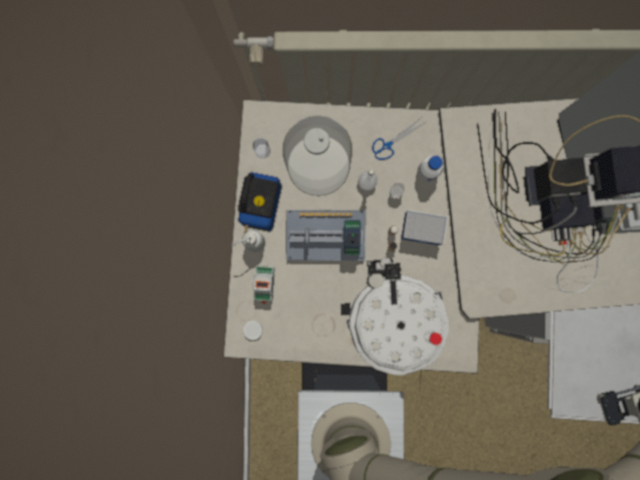

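The top view shows the module at about (263,283), the console at (325,236), the PSU at (352,237), the stop near (307,238) and the drum at (400,325). In the scene view the module is at (237,295). I'll enlarge both areas.

Run:
```python
import cv2
a=cv2.imread("pics/top0.png")[195:315,235:375]; cv2.imwrite("pics/t1.png",cv2.resize(a,None,fx=5.5,fy=5,interpolation=cv2.INTER_CUBIC) if 0 else cv2.resize(a,(700,600),interpolation=cv2.INTER_CUBIC))
a=cv2.imread("pics/scene0.png")[255:375,205:365]; cv2.imwrite("pics/s1.png",cv2.resize(a,(800,600),interpolation=cv2.INTER_CUBIC))
```

```text
(no output)
```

View pics/t1.png

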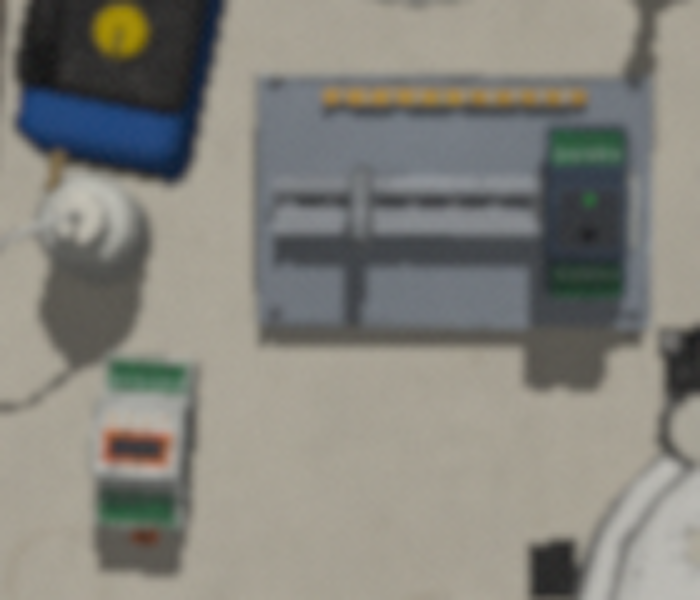

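View pics/s1.png

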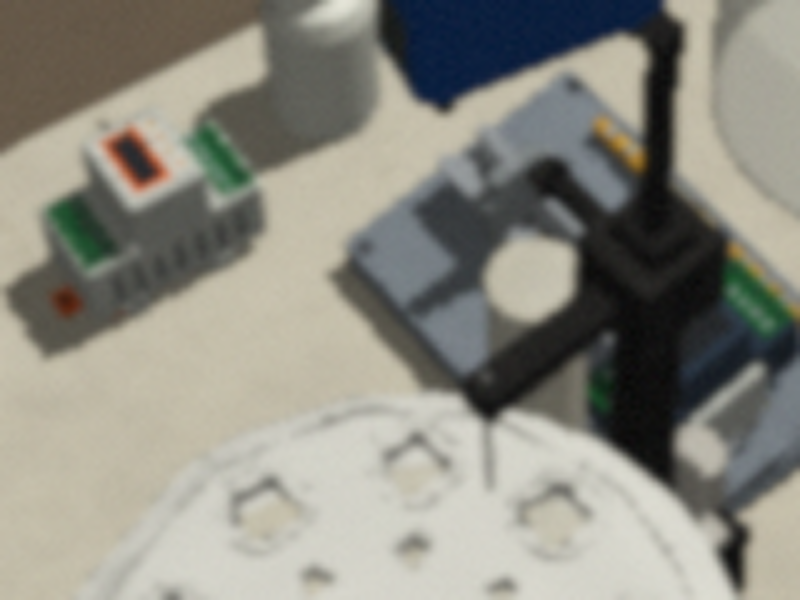

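Zoomed, the module's clip end (orange tail, crop (143,537)) faces the robot and its lip end faces away. Its nose spans about X 97–183 and Y 395–478. The rail band is Y 180–237 with its left end at X 275, and the stop is at X 352–370. The scene crop shows the stop at (475,165) and the brass bar at (620,140). Next I'll fit wireframe models to both views.

```bash
cat > h.py <<'E'
import numpy as np, cv2
from scipy.optimize import minimize
from scipy.ndimage import map_coordinates
from scipy.spatial.transform import Rotation as Ro
def grab(n,k):
    from plant import optics
    cs=[optics.capture(n) for _ in range(k)]; c=dict(cs[0]); c["img"]=np.mean([q["img"].astype(float) for q in cs],0); return c
def proj(c,P):
    q=np.atleast_2d(P)@np.array(c["R"]).T+c["t"]; return np.c_[c["fx"]*q[:,0]/q[:,2]+c["cx"],c["fy"]*q[:,1]/q[:,2]+c["cy"]]
def ray(c,u,v,z):
    o=-np.array(c["R"]).T@c["t"]; d=np.array(c["R"]).T@[(u-c["cx"])/c["fx"],(v-c["cy"])/c["fy"],1]; return o+d*(z-o[2])/d[2]
def G(c,s):
    im=cv2.GaussianBlur(c["img"],(0,0),s); return sum(np.hypot(cv2.Sobel(im[...,i],-1,1,0),cv2.Sobel(im[...,i],-1,0,1)) for i in range(3))
def pose(p,slope): # p x,y,z,yaw
    return Ro.from_euler('z',p[3])*Ro.from_euler('y',-slope), np.array(p[:3])
def samp(edges,p,slope):
    R,t=pose(p,slope); o=[]
    for a,b in edges:
        n=max(2,int(np.linalg.norm(np.subtract(b,a))/2)); o.append(R.apply(np.linspace(a,b,n)/1000.)+t)
    return np.vstack(o)
def fit(views,edges,p0,slope,free,sig=(2,1.2,.7),step=(.01,.005,.003)):
    p=np.array(p0,float)
    for s,st in zip(sig,step):
        g=[(c,np.sqrt(G(c,s))) for c in views]
        def f(x):
            q=p0_.copy(); q[free]=x; v=0
            for (c,gi),e in zip(g,edges):
                uv=proj(c,samp(e,q,slope)); v-=map_coordinates(gi,[uv[:,1],uv[:,0]],order=1).mean()/gi.std()
            return v
        p0_=p.copy(); best=None
        rng=np.random.default_rng(0)
        for k in range(10):
            x0=p0_[free]+(rng.normal(size=len(free))*st*np.where(np.array(free)==3,4,1) if k else 0)
            r=minimize(f,x0,method='Nelder-Mead',options=dict(initial_simplex=np.vstack([x0]+[x0+st*e*(4 if free[i]==3 else 1) for i,e in enumerate(np.eye(len(free)))])))
            if best is None or r.fun<best.fun: best=r
        p[free]=best.x; print(s,p.round(4),round(best.fun,3))
    return p
def rect(x0,x1,y0,y1,z): return [((x0,y0,z),(x1,y0,z)),((x1,y0,z),(x1,y1,z)),((x1,y1,z),(x0,y1,z)),((x0,y1,z),(x0,y0,z))]
MT=rect(-22.5,22.5,-27,27,88)+[((52,-27,55),(52,27,55)),((-52,-27,55),(-52,27,55)),((-52,-27,55),(-22.5,-27,55)),((52,-27,55),(22.5,-27,55))]
MS=MT+[((-52,-27,55),(-52,-27,5)),((22.5,-27,88),(22.5,-27,55)),((-22.5,-27,88),(-22.5,-27,55))]
BAR=[((61,-40,-17),(61,70,-17)),((69,-40,-17),(69,70,-17))]
RT=[((17.5,-50,0),(17.5,55,0)),((-17.5,-50,0),(-17.5,55,0)),((17.5,75,0),(17.5,110,0)),((-17.5,75,0),(-17.5,110,0)),((-17.5,110,0),(17.5,110,0))]+rect(-15,15,60,72,46)+BAR+[((-30,-55,44),(30,-55,44))]
RS=[((17.5,75,0),(17.5,110,0)),((-17.5,80,0),(-17.5,110,0)),((-17.5,110,0),(17.5,110,0))]+rect(-15,15,60,72,46)+[((61,15,-17),(61,70,-17)),((69,15,-17),(69,70,-17))]
def overlay(c,edges,p,slope,x,y,w,h,k,fn):
    im=cv2.resize(np.clip(c["img"],0,255).astype('u1')[y:y+h,x:x+w],(w*k,h*k),interpolation=cv2.INTER_CUBIC)
    for E,P,S in zip(edges,p,slope):
        R,t=pose(P,S)
        for a,b in E:
            q=(proj(c,R.apply(np.array([a,b])/1000.)+t)-[x,y]+.5)*k-.5
            cv2.line(im,tuple(q[0].round().astype(int).tolist()),tuple(q[1].round().astype(int).tolist()),(255,0,255),1)
    cv2.imwrite(fn,im); return im
E
python3 - <<'E'
from h import *; import pickle
T=grab("top",5);S=grab("scene",5);pickle.dump((T,S),open("v.pkl","wb"))
m0=ray(T,235+140/5,195+436/5,.088); r0=ray(T,326.6,236.6,.06)
print(m0,r0)
m=fit([T,S],[MT,MS],[m0[0],m0[1],0,0],0,[0,1,3])
print("z free"); fit([T,S],[MT,MS],m,0,[0,1,2,3],sig=(.7,),step=(.003,))
r=fit([T,S],[RT,RS],[*r0,0],.2,[0,1,2,3])
print("top of rod", proj(S,[[.4,-.13,.5]]))
np.savez("fit.npz",m=m,r=r)
a=overlay(T,[MT,RT],[m,r],[0,.2],240,200,135,115,5,"pics/o1.png")
b=overlay(S,[MS,RS],[m,r],[0,.2],210,265,125,95,6,"pics/o2.png")
c=np.zeros((600,800,3),'u1'); 
A=cv2.resize(a,(400,341),interpolation=cv2.INTER_AREA)
E
```

```text
[0.47785354 0.26022025 0.088     ] [0.61637231 0.07213163 0.06      ]
2 [ 0.457   0.2579  0.     -0.0375] -5.586
1.2 [ 0.4566  0.2581  0.     -0.0548] -5.709
0.7 [ 0.4558  0.2584  0.     -0.0533] -5.729
z free
0.7 [ 0.4549  0.2567  0.011  -0.0537] -5.884
2 [0.6241 0.0139 0.0749 0.1096] -5.65
1.2 [0.6237 0.014  0.0748 0.0995] -5.772
0.7 [0.6236 0.0149 0.0726 0.0821] -5.898
top of rod [[300.29782708 310.30731311]]
```

View pics/o1.png

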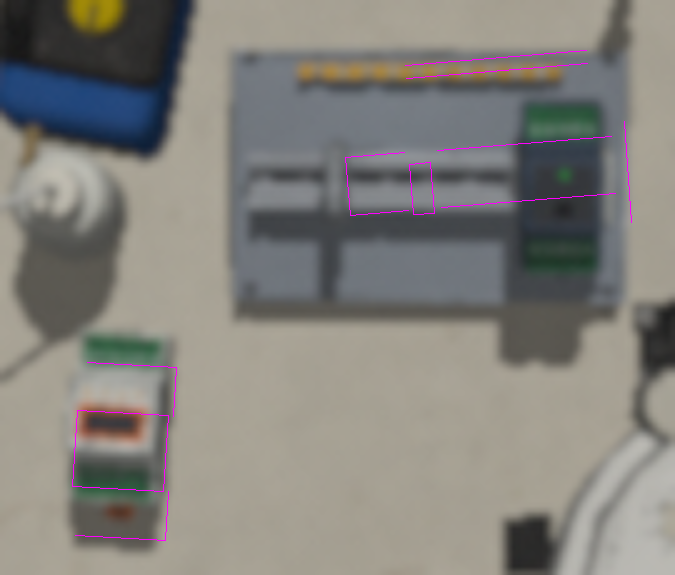

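View pics/o2.png

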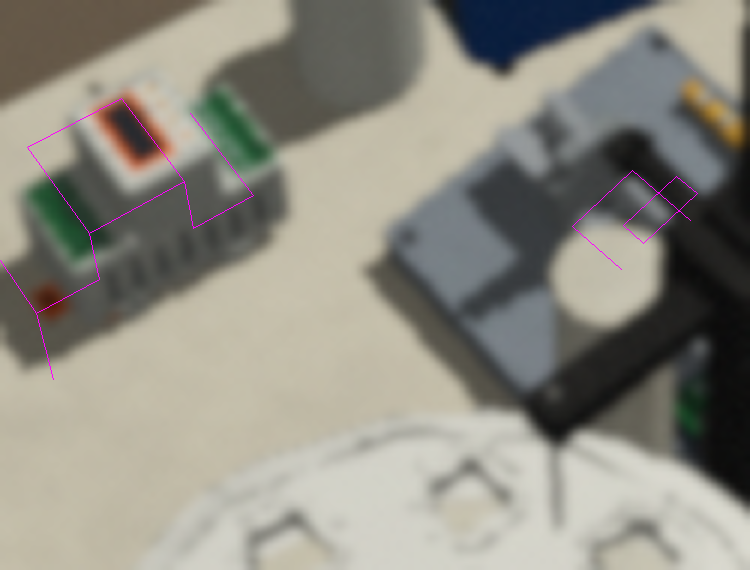

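The overlay shows the gradient fit locked onto the wrong edges in both views, so I'll use hand-picked corners instead. First I'll raise the arm clear of the rod, then zoom in further.

Request:
{"method": "send_rows", "body": {
  "deltas": [0,0,0,0,0,-60,0,0,0,0,0,0,-60,0,0,0,0,0,0,-60,0,0,0,0,0,0,-60,0,0,0,0,0,0,-60,0,0,0,0,0,0,-60,0]
}}

```text
t: 1.35
eef_pos: [0.1882, -0.6996, 0.581]
orientation: [180.0, -0.0, 15.1]
force: [0.8, -1.1, 0.3]
width: 0.0929
grip_force: 0.0
```

Run:
```python
import pickle,cv2,numpy as np
T,S=pickle.load(open("v.pkl","rb"))
def c(v,x,y):
    a=v["img"][y:y+37,x:x+50]; a=(a-a.min())/(a.max()-a.min())*255
    a=cv2.resize(a.clip(0,255).astype('u1'),(400,296),interpolation=cv2.INTER_CUBIC)
    for i in range(0,50,10): cv2.line(a,(i*8,0),(i*8,5),(0,255,255),1)
    return a
m=np.vstack([np.hstack([c(S,288,262),c(T,283,210)]),np.hstack([c(S,212,275),c(T,238,265)])])
cv2.imwrite("pics/m.png",m)
```

```text
(no output)
```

View pics/m.png

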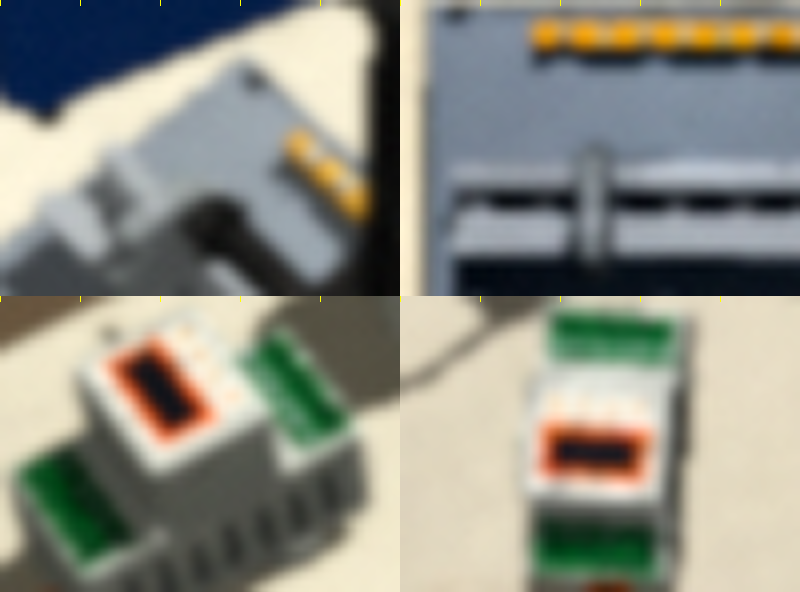

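Positions in the mosaic:
- **Module, scene:** nose-top corners at (80,365), (158,478), (268,408) and (185,312).
- **Module, top:** nose-top corners at (530,492), (660,500), (675,370) and (540,372).
- **Brass terminals:** scene (298,140), (325,168) and (350,198); top (545,37), (583,37) and (623,37).
- **Rail edges, top:** Y 162 and 256, with the left end at X 455.
- **Stop:** X 577–607.

Next I'll solve for the poses by least squares.

```bash
cat > lsq.py <<'E'
from h import *; import pickle
from scipy.optimize import least_squares
T,S=pickle.load(open("v.pkl","rb"))
def px(x0,y0,X,Y): return np.array([x0+(X+.5)/8-.5,y0+(Y+.5)/8-.5])
tr=lambda X,Y:px(283,210,X-400,Y); sr=lambda X,Y:px(288,262,X,Y)
tm=lambda X,Y:px(238,265,X-400,Y-296); sm=lambda X,Y:px(212,275,X,Y-296)
# module
N=np.array([(-22.5,27,88),(-22.5,-27,88),(22.5,-27,88),(22.5,27,88)])/1000
Pt=np.array([tm(530,492),tm(660,500),tm(675,370),tm(540,372)]); Ps=np.array([sm(80,365),sm(158,478),sm(268,408),sm(185,312)])
def fm(p,full=0):
    R,t=pose(p,0); X=R.apply(N)+t; return np.r_[(proj(T,X)-Pt).ravel(),(proj(S,X)-Ps).ravel()]
r=least_squares(fm,[.478,.26,0,-.05],loss='soft_l1'); print("mod",r.x.round(4),np.round(r.fun if 0 else fm(r.x),1))
r=least_squares(lambda q:fm([q[0],q[1],0,q[2]]),[.478,.26,-.05],loss='soft_l1'); print("mod z=0",r.x.round(4))
bt=[tr(545,37),tr(583,37),tr(623,37)]; bs=[sr(298,140),sr(325,168),sr(350,198)]
def fr(p):
    R,t=pose(p,.2); k=lambda c,x,y,z:proj(c,R.apply(np.array([x,y,z])/1000.)+t)[0]
    o=[*(k(T,17.5,110,0)-tr(454,163)),*(k(T,-17.5,110,0)-tr(454,255)),
       (k(T,17.5,-5,0)-tr(795,159))[1],(k(T,-17.5,-5,0)-tr(795,256))[1],
       (k(T,0,60,40)-tr(607,200))[0],(k(T,0,72,40)-tr(577,200))[0]]
    for i in range(3): o+=[*(k(T,65,p[4+i]*1000,-17)-bt[i]),*(k(S,65,p[4+i]*1000,-17)-bs[i])]
    return np.array(o)
r=least_squares(fr,[.61,.07,.06,0,.07,.06,.05],loss='soft_l1'); p=r.x; print("rail",p.round(4),fr(p).round(1))
R,t=pose(p,.2); k=lambda c,x,y,z:proj(c,R.apply(np.array([x,y,z])/1000.)+t)[0]
inv=lambda q:((q-[288,262]+.5)*8-.5).round()
for a in [(17.5,110,0),(-17.5,110,0),(17.5,72,0),(15,72,46),(15,60,46),(-15,72,46),(-15,60,46),(24,72,34)]: print(a,inv(k(S,*a)))
for a in [(0,-55,44),(0,-55,70),(0,-103,44),(0,-103,70)]: print(a,((k(T,*a)-[240,200]+.5)*5).round(), "o1 expects 520 / 603")
print("screw height", R.apply([.06,.1,-.027])+t)
E
python3 lsq.py
```

```text
mod [ 0.4781  0.2618  0.002  -0.0417] [-0.9  0.3  1.   0.1 -0.   1.1 -1.3  0.  -0.8  0.3  0.1  0.2  2.   0.3
  1.5 -1.3]
mod z=0 [ 0.4783  0.2626 -0.0424]
rail [0.6181 0.0696 0.0693 0.0097 0.0808 0.0664 0.0518] [ 1.6  0.3  1.7  0.4  0.5 -0.1 -1.4 -1.7 -0.1 -0.1 -0.1  0.1 -0.1 -0.2
  0.1  0.  -0.2 -0.2  0.6 -0.2]
(17.5, 110, 0) [122. 148.]
(-17.5, 110, 0) [ 39. 215.]
(17.5, 72, 0) [195. 222.]
(15, 72, 46) [166. 154.]
(15, 60, 46) [190. 178.]
(-15, 72, 46) [ 91. 213.]
(-15, 60, 46) [115. 237.]
(24, 72, 34) [194. 155.]
(0, -55, 44) [533. 188.] o1 expects 520 / 603
(0, -55, 70) [535. 193.] o1 expects 520 / 603
(0, -103, 44) [615. 188.] o1 expects 520 / 603
(0, -103, 70) [618. 192.] o1 expects 520 / 603
screw height [0.68129786 0.17018095 0.05479241]
```

```bash
sed -i 's/^       (k(T,0,60,40).*$/       (k(T,0,-55,5)[0]-(240+520.5\/5-.5)),(k(T,0,-103,44)[0]-(240+600.5\/5-.5)),*(k(S,17.5,110,0)-sr(107,150)),*(k(S,-17.5,110,0)-sr(40,203))]/' lsq.py
cat >> lsq.py <<'E'
for u in (607,577):
    f=lambda y:k(T,0,y,40)[0]-tr(u,0)[0]
    from scipy.optimize import brentq; print("stop y",brentq(f,20,110))
E
python3 lsq.py
```

```text
mod [ 0.4781  0.2618  0.002  -0.0417] [-0.9  0.3  1.   0.1 -0.   1.1 -1.3  0.  -0.8  0.3  0.1  0.2  2.   0.3
  1.5 -1.3]
mod z=0 [ 0.4783  0.2626 -0.0424]
rail [0.6182 0.0754 0.0673 0.0044 0.0759 0.0615 0.0469] [-0.3  0.2 -0.2  0.2  0.6 -0.   0.2  0.9  0.7 -1.2 -1.3  0.4 -0.2 -0.2
 -0.   0.4 -0.3 -0.2  0.1  0.3 -0.4 -0.3  0.6  0. ]
(17.5, 110, 0) [113. 140.]
(-17.5, 110, 0) [ 29. 206.]
(17.5, 72, 0) [186. 213.]
(15, 72, 46) [156. 145.]
(15, 60, 46) [180. 169.]
(-15, 72, 46) [ 81. 204.]
(-15, 60, 46) [105. 229.]
(24, 72, 34) [184. 147.]
(0, -55, 44) [523. 189.] o1 expects 520 / 603
(0, -55, 70) [525. 194.] o1 expects 520 / 603
(0, -103, 44) [605. 189.] o1 expects 520 / 603
(0, -103, 70) [608. 194.] o1 expects 520 / 603
screw height [0.68193464 0.17568652 0.05273495]
stop y 50.20312968085093
stop y 61.270847067147464
```

```bash
cat > plan.py <<'E'
import sys,numpy as np
from scipy.spatial.transform import Rotation as Ro
def rows(pos,rpy,tgt,rpyt,n,closure,quiet=0):
    R=Ro.from_euler('xyz',rpy,degrees=True); Rt=Ro.from_euler('xyz',rpyt,degrees=True)
    w=(R.inv()*Rt).as_rotvec(degrees=True)/n; d=(np.array(tgt)-pos)*1000/n; p=np.array(pos,float)
    for i in range(n):
        s=R.inv().apply(d); row=np.r_[w.round(1),s.round(1)]
        print([float(v)+0 for v in row]+[closure])
        p+=R.apply(row[3:])/1000; R=R*Ro.from_rotvec(row[:3],degrees=True)
    return p,R.as_euler('xyz',degrees=True)
E
python3 - <<'E'
from plan import *
p,o=rows([.1882,-.6996,.581],[180,0,15.1],[.60,-.35,.6],[180,0,45],9,0)
p,o=rows(p,o,[.66,-.05,.6],[180,0,65],6,0)
p,o=rows(p,o,[.478,.262,.45],[180,0,87.6],7,0);print(p,o)
E
```

```text
[0.0, 0.0, -3.3, 54.3, -25.6, -2.1, 0]
[0.0, 0.0, -3.3, 55.7, -22.4, -2.1, 0]
[0.0, 0.0, -3.3, 56.9, -19.2, -2.1, 0]
[0.0, 0.0, -3.3, 57.9, -15.9, -2.1, 0]
[0.0, 0.0, -3.3, 58.7, -12.5, -2.1, 0]
[0.0, 0.0, -3.3, 59.3, -9.1, -2.1, 0]
[0.0, 0.0, -3.3, 59.8, -5.7, -2.1, 0]
[0.0, 0.0, -3.3, 60.0, -2.2, -2.1, 0]
[0.0, 0.0, -3.3, 60.0, 1.2, -2.1, 0]
[0.0, 0.0, -3.4, 42.3, -28.4, 0.0, 0]
[0.0, 0.0, -3.4, 43.9, -25.9, 0.0, 0]
[0.0, 0.0, -3.4, 45.4, -23.2, 0.0, 0]
[0.0, 0.0, -3.4, 46.7, -20.5, 0.0, 0]
[0.0, 0.0, -3.4, 47.8, -17.7, 0.0, 0]
[0.0, 0.0, -3.4, 48.8, -14.8, 0.0, 0]
[0.0, 0.0, -3.2, 29.5, -42.3, 21.4, 0]
[0.0, 0.0, -3.2, 31.9, -40.6, 21.4, 0]
[0.0, 0.0, -3.2, 34.1, -38.7, 21.4, 0]
[0.0, 0.0, -3.2, 36.2, -36.8, 21.4, 0]
[0.0, 0.0, -3.2, 38.2, -34.7, 21.4, 0]
[0.0, 0.0, -3.2, 40.1, -32.5, 21.4, 0]
[0.0, 0.0, -3.2, 41.8, -30.2, 21.4, 0]
[0.47805343 0.26204348 0.4501    ] [1.80000000e+02 1.27222187e-14 8.76000000e+01]
```

Request:
{"method": "send_rows", "body": {
  "deltas": [0,0,-3.3,54,-26,-2,0,0,0,-3.3,56,-22,-2,0,0,0,-3.3,57,-19,-2,0,0,0,-3.3,58,-16,-2,0,0,0,-3.3,59,-12,-2,0,0,0,-3.3,59,-9,-2,0,0,0,-3.3,60,-6,-2,0,0,0,-3.3,60,-2,-2,0,0,0,-3.3,60,1,-2,0]
}}

```text
t: 2.48
eef_pos: [0.6021, -0.3495, 0.5969]
orientation: [180.0, 0.0, 44.8]
force: [-0.4, -0.0, 0.5]
width: 0.0931
grip_force: 0.0
```

Request:
{"method": "send_rows", "body": {
  "deltas": [0,0,-3.4,42,-28,0,0,0,0,-3.4,44,-26,0,0,0,0,-3.4,45,-23,0,0,0,0,-3.4,47,-20,0,0,0,0,-3.4,48,-18,0,0,0,0,-3.4,49,-15,0,0]
}}

```text
t: 3.22
eef_pos: [0.6615, -0.0497, 0.5968]
orientation: [180.0, 0.0, 65.3]
force: [1.0, -0.5, -0.3]
width: 0.0929
grip_force: 0.0
```

Request:
{"method": "send_rows", "body": {
  "deltas": [0,0,-3.2,30,-42,21,0,0,0,-3.2,32,-41,21,0,0,0,-3.2,34,-39,21,0,0,0,-3.2,36,-37,21,0,0,0,-3.2,38,-35,21,0,0,0,-3.2,40,-32,21,0,0,0,-3.2,42,-30,21,0]
}}

```text
t: 4.1
eef_pos: [0.4786, 0.2623, 0.4493]
orientation: [180.0, -0.0, 87.6]
force: [0.5, -0.5, -0.3]
width: 0.0928
grip_force: 0.0
```

Request:
{"method": "send_rows", "body": {
  "deltas": [0,0,0,0,-8,55,0,0,0,0,0,0,55,0,0,0,0,0,0,55,0,0,0,0,0,0,55,0,0,0,0,0,0,50,0,0,0,0,0,0,40,0,0,0,0,0,0,20,0,0,0,0,0,0,15,0,0,0,0,0,0,14,0]
}}

```text
t: 5.22
eef_pos: [0.472, 0.2618, 0.0903]
orientation: [180.0, -0.0, 87.6]
force: [0.2, 0.1, -0.3]
width: 0.0929
grip_force: 0.0
```

Run:
```python
from h import *
S=grab("scene",2);T=grab("top",1)
def c(v,x,y,w,h,k):
    return cv2.resize(v["img"][y:y+h,x:x+w].clip(0,255).astype('u1'),(w*k,h*k),interpolation=cv2.INTER_CUBIC)
cv2.imwrite("pics/g1.png",np.hstack([c(S,200,235,100,120,4),c(T,220,215,100,120,4)]))
```

```text
(no output)
```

View pics/g1.png

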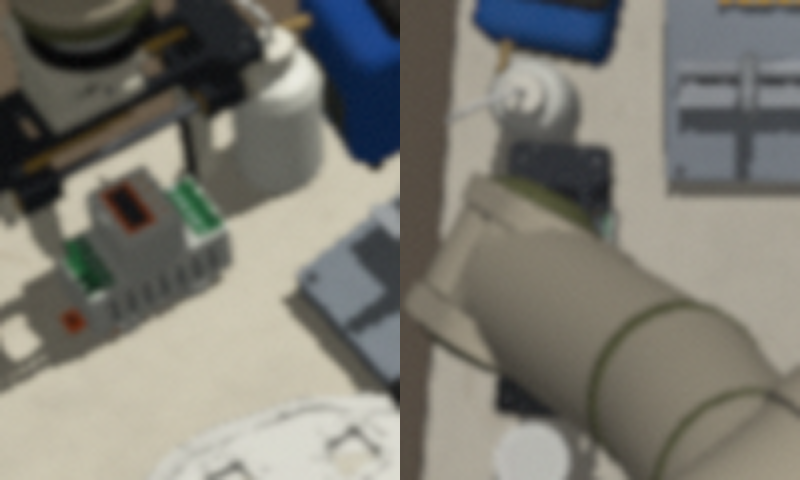

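The fingers straddle the nose, and the hand's far end (crop y about 145) is a few mm clear of the wash bottle (crop y about 135). I'll lower the last 28 mm and grip.

Request:
{"method": "send_rows", "body": {
  "deltas": [0,0,0,0,0,14,0,0,0,0,0,0,14,0,0,0,0,0,0,0,0.3,0,0,0,0,0,0,0.6,0,0,0,0,0,0,1,0,0,0,0,0,0,1,0,0,0,0,0,0,1,0,0,0,0,0,0,1],
  "grip_force": 30
}}

```text
t: 6.38
eef_pos: [0.4729, 0.2619, 0.0631]
orientation: [179.9, -0.1, 87.5]
force: [3.5, -0.2, 3.5]
width: 0.0458
grip_force: 29.7
```

```bash
cat >> plan.py <<'E'
RAIL=np.array([.618,.0755,.068]); RY=.0044; ZT=63.
M=Ro.from_matrix(np.array([[0,1,0],[1,0,0],[0,0,-1]]).T)
def tcp(th,a,c,y,rail=RAIL):
    """floor point (a,0,11) of the module at rail (17.5,y,c) mm, tilt th -> TCP pos, rpy"""
    Rr=Ro.from_euler('z',RY)*Ro.from_euler('y',-.2); Rm=Rr*Ro.from_euler('y',th)
    p=rail+Rr.apply(np.array([17.5,y,c])/1e3)+Rm.apply(np.array([-a,0,ZT-11])/1e3)
    return p,(Rm*M).as_euler('xyz',degrees=True)
E
python3 - <<'E'
from plan import *; from h import ray; import pickle
T,S=pickle.load(open("v.pkl","rb"))
for z in (0,.1,.2,.3): print("carboy near",z,ray(T,318,193,z).round(3),"bottle near",ray(T,252,250.5,z).round(3))
print("carboy L/R",ray(T,285,158,.15),ray(T,350,158,.15))
for th,a,c in((.33,9,60),(.33,9,10),(.33,9,0),(.33,18.5,.5),(0,18.7,0)): print(th,a,c,*[v.round(4) for v in tcp(th,a,c,-3)])
E
```

```text
carboy near 0 [0.76 0.1  0.  ] bottle near [0.578 0.306 0.   ]
carboy near 0.1 [0.743 0.098 0.1  ] bottle near [0.571 0.293 0.1  ]
carboy near 0.2 [0.726 0.096 0.2  ] bottle near [0.564 0.28  0.2  ]
carboy near 0.3 [0.709 0.094 0.3  ] bottle near [0.557 0.267 0.3  ]
carboy L/R [0.83818681 0.19362417 0.15      ] [0.83796455 0.00408899 0.15      ]
0.33 9 60 [0.6211 0.0725 0.183 ] [-172.5515   -0.       90.2521]
0.33 9 10 [0.631  0.0726 0.134 ] [-172.5515   -0.       90.2521]
0.33 9 0 [0.633  0.0726 0.1242] [-172.5515   -0.       90.2521]
0.33 18.5 0.5 [0.6235 0.0725 0.1259] [-172.5515   -0.       90.2521]
0 18.7 0 [0.6065 0.0724 0.1187] [168.5408   0.      90.2521]
```

Run:
```python
from plan import *
p0=[.4729,.2619,.0631];o0=[180,0,87.5]
p,o=rows(p0,o0,[.4729,.2619,.243],o0,4,1)
t,r=tcp(.33,9,80,-3); p,o=rows(p,o,t,r,6,1); print(p,o)
t,r=tcp(.33,9,10,-3); p,o=rows(p,o,t,r,2,1); print(p,o)
```

```text
[0.0, 0.0, 0.0, 0.0, 0.0, -45.0, 1]
[0.0, 0.0, 0.0, 0.0, 0.0, -45.0, 1]
[0.0, 0.0, 0.0, 0.0, 0.0, -45.0, 1]
[0.0, 0.0, 0.0, 0.0, 0.0, -45.0, 1]
[1.2, 0.0, -0.5, -30.5, 25.4, 6.7, 1]
[1.2, 0.0, -0.5, -30.7, 25.3, 6.2, 1]
[1.2, 0.0, -0.5, -30.9, 25.1, 5.7, 1]
[1.2, 0.0, -0.5, -31.1, 25.0, 5.2, 1]
[1.2, 0.0, -0.5, -31.4, 24.8, 4.6, 1]
[1.2, 0.0, -0.5, -31.6, 24.6, 4.1, 1]
[0.61720882 0.07251603 0.20270172] [-172.80327128   -0.18820496   90.49211807]
[0.1, -0.1, 0.1, -0.2, 11.1, 33.2, 1]
[0.1, -0.1, 0.1, -0.1, 11.2, 33.2, 1]
[0.63095541 0.07248225 0.13401848] [-1.72603040e+02  3.55773762e-02  9.03191398e+01]
```

Request:
{"method": "send_rows", "body": {
  "deltas": [0,0,0,0,0,-30,1,0,0,0,0,0,-50,1,0,0,0,0,0,-50,1,0,0,0,0,0,-50,1,0,0,0,0,0,0,1]
}}

```text
t: 7.0
eef_pos: [0.4722, 0.2623, 0.2454]
orientation: [179.8, -0.1, 87.6]
force: [-0.4, 0.6, -4.1]
width: 0.0458
grip_force: 29.6
```

Request:
{"method": "send_rows", "body": {
  "deltas": [1.2,0,-0.5,-30,25,7,1,1.3,0,-0.5,-31,25,6,1,1.2,0,-0.5,-31,25,6,1,1.3,0,-0.5,-31,25,5,1,1.2,0,-0.5,-31,25,5,1,1.3,0,-0.3,-31,25,4,1,0,0,0,0,0,0,1]
}}

```text
t: 7.88
eef_pos: [0.6161, 0.0694, 0.1977]
orientation: [-172.2, -0.0, 90.1]
force: [-0.7, 0.0, -3.1]
width: 0.0456
grip_force: 29.6
```

Request:
{"method": "send_rows", "body": {
  "deltas": [0,0,0,1.5,12,31,1,-0.2,0,0,1.5,11.5,30,1,0,0,0,0,0,0,1,0,0,0,0,0,0,1]
}}

```text
t: 8.38
eef_pos: [0.6305, 0.0776, 0.1381]
orientation: [-172.7, -0.2, 90.4]
force: [0.2, 0.2, -2.2]
width: 0.0455
grip_force: 29.6
```

Run:
```python
from plant import readout
from h import *
s=readout.get_state(); print(s["eef_pos"],s["orientation"],s["force"])
S=grab("scene",3);T=grab("top",3)
def c(v,x,y,w,h,k):
    return cv2.resize(v["img"][y:y+h,x:x+w].clip(0,255).astype('u1'),(w*k,h*k),interpolation=cv2.INTER_CUBIC)
cv2.imwrite("pics/g2.png",np.hstack([c(S,255,245,80,100,5),c(T,275,195,80,100,5)]))
```

```text
[0.63052083 0.07758139 0.13813441] [-172.65164184   -0.18335837   90.40763609] [ 0.24100849  0.24952285 -2.17128055]
```

View pics/g2.png

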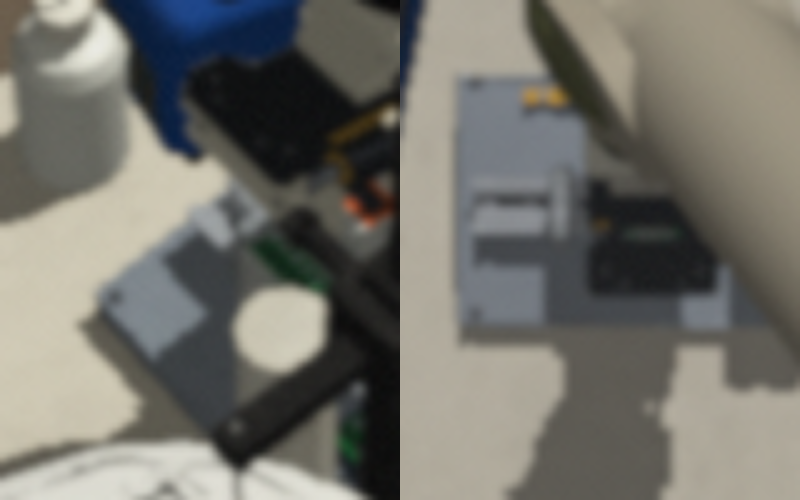

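The view shows the module held between the stop (crop X 560) and the PSU, with the stop and bottle undisturbed. I'll lower it along the rail normal and watch the force.

Request:
{"method": "send_rows", "body": {
  "deltas": [0,0,0,0,1.5,4.5,1,0,0,0,0,1.5,4.5,1,0,0,0,0,0,0,1]
}}

```text
t: 9.05
eef_pos: [0.6328, 0.0767, 0.1279]
orientation: [-172.6, -0.2, 90.3]
force: [-0.0, 0.8, -2.3]
width: 0.0454
grip_force: 29.6
```

Request:
{"method": "send_rows", "body": {
  "deltas": [0,0,0,0,0.3,1,1,0,0,0,0,0.3,1,1,0,0,0,0,0,0,1]
}}

```text
t: 9.43
eef_pos: [0.6334, 0.0768, 0.1264]
orientation: [-172.7, -0.2, 90.3]
force: [0.5, 0.5, -3.3]
width: 0.0459
grip_force: 29.6
```

Request:
{"method": "send_rows", "body": {
  "deltas": [0,0,0,0,0.3,1,1,0,0,0,0,0,0,1]
}}

```text
t: 9.68
eef_pos: [0.6335, 0.0768, 0.1254]
orientation: [-172.7, -0.2, 90.4]
force: [-0.3, 0.6, -2.6]
width: 0.0457
grip_force: 29.6
```

Request:
{"method": "send_rows", "body": {
  "deltas": [0,0,0,0,0.3,1,1,0,0,0,0,0,0,1]
}}

```text
t: 9.93
eef_pos: [0.6337, 0.0769, 0.1243]
orientation: [-172.7, -0.2, 90.4]
force: [0.2, -0.0, -3.1]
width: 0.0456
grip_force: 29.6
```

Request:
{"method": "send_rows", "body": {
  "deltas": [0,0,0,0,0.3,1,1,0,0,0,0,0,0,1]
}}

```text
t: 10.18
eef_pos: [0.6339, 0.0769, 0.1233]
orientation: [-172.7, -0.2, 90.3]
force: [-0.5, -0.3, -2.7]
width: 0.0459
grip_force: 29.6
```

Request:
{"method": "send_rows", "body": {
  "deltas": [0,0,0,0,0.3,1,1,0,0,0,0,0,0,1]
}}

```text
t: 10.42
eef_pos: [0.6341, 0.0768, 0.1223]
orientation: [-172.7, -0.2, 90.3]
force: [-0.0, 0.7, -2.6]
width: 0.0454
grip_force: 29.6
```

Request:
{"method": "send_rows", "body": {
  "deltas": [0,0,0,0,0.3,0.8,1,0,0,0,0,0,0,1]
}}

```text
t: 10.68
eef_pos: [0.6343, 0.0769, 0.1215]
orientation: [-172.7, -0.2, 90.4]
force: [0.5, -0.1, -2.9]
width: 0.0458
grip_force: 29.6
```

Request:
{"method": "send_rows", "body": {
  "deltas": [0,0,0,0,0.3,0.8,1,0,0,0,0,0,0,1]
}}

```text
t: 10.92
eef_pos: [0.6344, 0.0769, 0.1212]
orientation: [-172.7, -0.2, 90.3]
force: [-1.6, -1.0, 3.7]
width: 0.0457
grip_force: 29.5
```

Request:
{"method": "send_rows", "body": {
  "deltas": [0,0,0,0,0.3,0.8,1,0,0,0,0,0,0,1]
}}

```text
t: 11.18
eef_pos: [0.6349, 0.077, 0.1208]
orientation: [-172.7, -0.2, 90.3]
force: [-1.3, -0.5, 7.8]
width: 0.0451
grip_force: 29.6
```

Request:
{"method": "send_rows", "body": {
  "deltas": [0,0,0,0,0.3,0.8,1,0,0,0,0,0,0,1]
}}

```text
t: 11.42
eef_pos: [0.6356, 0.077, 0.1201]
orientation: [-172.8, -0.2, 90.3]
force: [-0.9, -1.9, 8.8]
width: 0.045
grip_force: 29.7
```

Run:
```python
from plant import readout
s=readout.get_state(); print(s["eef_pos"],s["force"],s["wrist_torque"],s["joint_positions"])
```

```text
[0.63561707 0.07702197 0.12011627] [-0.92216908 -1.90397811  8.77347166] [-0.23040045  0.41477983 -0.01929661] [  6.47689963  40.33440929 -28.28095743 101.01454023  20.25637713
  51.14887488 -30.56908231]
```

Request:
{"method": "send_rows", "body": {
  "deltas": [0,0,0,0,-1,-3,1,0,0,0,0,0,0,1]
}}

```text
t: 11.68
eef_pos: [0.6342, 0.0769, 0.122]
orientation: [-172.7, -0.2, 90.4]
force: [0.4, 0.9, -3.0]
width: 0.0453
grip_force: 29.7
```

Run:
```python
from plant import readout
s=readout.get_state(); print(s["eef_pos"],s["force"],s["wrist_torque"])
```

```text
[0.63416147 0.07687516 0.12200511] [ 0.35505618  0.8966882  -3.04495318] [-0.00426999 -0.29915075  0.0051477 ]
```

Request:
{"method": "send_rows", "body": {
  "deltas": [0,0,0,0,-1.5,0,1,0,0,0,0,-1.5,0,1,0,0,0,0,0,0,1]
}}

```text
t: 12.05
eef_pos: [0.631, 0.0769, 0.1224]
orientation: [-172.7, -0.2, 90.4]
force: [-0.6, -0.3, -2.7]
width: 0.0451
grip_force: 29.7
```

Request:
{"method": "send_rows", "body": {
  "deltas": [0,0,0,0,0.1,0.6,1,0,0,0,0,0,0,1]
}}

```text
t: 12.3
eef_pos: [0.6313, 0.0769, 0.1218]
orientation: [-172.7, -0.2, 90.4]
force: [0.4, 0.4, -4.0]
width: 0.0453
grip_force: 29.7
```

Request:
{"method": "send_rows", "body": {
  "deltas": [0,0,0,0,0.3,0.8,1,0,0,0,0,0,0,1]
}}

```text
t: 12.55
eef_pos: [0.6315, 0.0769, 0.121]
orientation: [-172.7, -0.2, 90.4]
force: [-0.0, 0.0, -1.5]
width: 0.0452
grip_force: 29.7
```

Run:
```python
from plant import readout
s=readout.get_state(); print(s["eef_pos"],s["force"],s["wrist_torque"])
```

```text
[0.63147361 0.07687231 0.12099962] [-0.00239286  0.04105388 -1.50482706] [-0.06633956 -0.30845954  0.03028401]
```

Request:
{"method": "send_rows", "body": {
  "deltas": [0,0,0,0,-1.5,0,1,0,0,0,0,-1.5,0.1,1,0,0,0,0,0,0,1]
}}

```text
t: 12.92
eef_pos: [0.6284, 0.0769, 0.1215]
orientation: [-172.7, -0.2, 90.4]
force: [0.6, -0.5, -2.8]
width: 0.0454
grip_force: 29.7
```

Request:
{"method": "send_rows", "body": {
  "deltas": [0,0,0,0,-1,0.1,1,0,0,0,0,-1,0.1,1,0,0,0,0,0,0,1]
}}

```text
t: 13.3
eef_pos: [0.6265, 0.0768, 0.1214]
orientation: [-172.7, -0.2, 90.4]
force: [0.5, 0.3, -4.3]
width: 0.0451
grip_force: 29.7
```

Request:
{"method": "send_rows", "body": {
  "deltas": [0,0,0,0,-1,0,1,0,0,0,0,0,0,1]
}}

```text
t: 13.55
eef_pos: [0.6262, 0.0768, 0.1214]
orientation: [-172.8, -0.2, 90.3]
force: [3.4, 0.6, -7.3]
width: 0.0455
grip_force: 29.8
```

Request:
{"method": "send_rows", "body": {
  "deltas": [0,0,0,0,0.2,0.8,1,0,0,0,0,0,0,1]
}}

```text
t: 13.8
eef_pos: [0.625, 0.0769, 0.1207]
orientation: [-172.6, -0.2, 90.4]
force: [-0.9, -0.7, -3.0]
width: 0.045
grip_force: 29.7
```

Request:
{"method": "send_rows", "body": {
  "deltas": [0,0,0,0,-1,0,1,0,0,0,0,0,0,1]
}}

```text
t: 14.05
eef_pos: [0.6243, 0.0769, 0.1209]
orientation: [-172.7, -0.2, 90.4]
force: [-0.3, 0.7, -2.3]
width: 0.0453
grip_force: 29.7
```

Request:
{"method": "send_rows", "body": {
  "deltas": [0,0,0,0,-1,0,1,0,0,0,0,0,0,1]
}}

```text
t: 14.3
eef_pos: [0.624, 0.0768, 0.1209]
orientation: [-172.7, -0.2, 90.3]
force: [2.4, 1.1, -5.2]
width: 0.0456
grip_force: 29.7
```

Request:
{"method": "send_rows", "body": {
  "deltas": [0,0,0,0,0.2,0.8,1,0,0,0,0,0,0,1]
}}

```text
t: 14.55
eef_pos: [0.6237, 0.0769, 0.1202]
orientation: [-172.7, -0.2, 90.4]
force: [1.3, 0.5, -3.3]
width: 0.0453
grip_force: 29.7
```

Request:
{"method": "send_rows", "body": {
  "deltas": [0,0,0,0,-1,0,1,0,0,0,0,0,0,1]
}}

```text
t: 14.8
eef_pos: [0.6234, 0.0768, 0.1203]
orientation: [-172.8, -0.2, 90.3]
force: [3.6, 0.4, -6.0]
width: 0.0455
grip_force: 29.8
```

Request:
{"method": "send_rows", "body": {
  "deltas": [0,0,0,0,-1,0,1,0,0,0,0,0,0,1]
}}

```text
t: 15.05
eef_pos: [0.6232, 0.0768, 0.1204]
orientation: [-172.9, -0.2, 90.3]
force: [6.3, -0.8, -8.6]
width: 0.0452
grip_force: 29.8
```

Request:
{"method": "send_rows", "body": {
  "deltas": [0,0,0,0,0.8,0.8,1,0,0,0,0,0,0,1]
}}

```text
t: 15.3
eef_pos: [0.6233, 0.0769, 0.1199]
orientation: [-172.8, -0.2, 90.3]
force: [5.6, 0.4, -2.1]
width: 0.0453
grip_force: 29.9
```

Request:
{"method": "send_rows", "body": {
  "deltas": [0,0,0,0,0.2,0.8,1,0,0,0,0,0,0,1]
}}

```text
t: 15.55
eef_pos: [0.6232, 0.077, 0.1191]
orientation: [-172.8, -0.2, 90.3]
force: [5.0, -0.3, -0.8]
width: 0.0452
grip_force: 29.9
```

Request:
{"method": "send_rows", "body": {
  "deltas": [0,0,0,0,-1.2,0,1,0,0,0,0,0,0,1]
}}

```text
t: 15.8
eef_pos: [0.623, 0.077, 0.1192]
orientation: [-172.9, -0.2, 90.3]
force: [7.9, -0.6, -3.4]
width: 0.045
grip_force: 29.9
```

The wall is against the rail's upper edge: the force is now purely along x and z is free, so the lip is hooked. I'll ease off and tilt down about the upper edge.

Request:
{"method": "send_rows", "body": {
  "deltas": [0,0,0,0,0.5,0,1,-2.1,0,0,0,-1.9,0.7,1,-2.1,0,0,0,-1.9,0.7,1,-2.1,0,0,0,-1.9,0.7,1,0,0,0,0,0,0,1]
}}

```text
t: 16.42
eef_pos: [0.6173, 0.0769, 0.1174]
orientation: [-179.2, -0.2, 90.4]
force: [9.4, 0.1, -7.7]
width: 0.0454
grip_force: 29.9
```

Request:
{"method": "send_rows", "body": {
  "deltas": [-2.1,0,0,0,-1.9,0.7,1,-2.1,0,0,0,-1.9,0.7,1,0,0,0,0,0,0,1]
}}

```text
t: 16.8
eef_pos: [0.6135, 0.077, 0.1165]
orientation: [176.6, -0.2, 90.4]
force: [7.9, -0.7, -3.5]
width: 0.0452
grip_force: 29.9
```

Request:
{"method": "send_rows", "body": {
  "deltas": [-2,0,0,0,-1.4,0.7,1,-2,0,0,0,-1.6,0.7,1,0,0,0,0,0,0,1]
}}

```text
t: 17.18
eef_pos: [0.6101, 0.077, 0.1146]
orientation: [172.7, -0.2, 90.4]
force: [8.1, 0.4, -4.5]
width: 0.0455
grip_force: 29.9
```

Request:
{"method": "send_rows", "body": {
  "deltas": [-2,0,0,0,-1.7,0.7,1,0,0,0,0,0,0,1]
}}

```text
t: 17.42
eef_pos: [0.6085, 0.077, 0.1137]
orientation: [170.7, -0.2, 90.4]
force: [7.4, -0.2, -4.3]
width: 0.045
grip_force: 29.8
```

Request:
{"method": "send_rows", "body": {
  "deltas": [-2,0,0,0,-1.6,0.7,1,0,0,0,0,0,0,1]
}}

```text
t: 17.68
eef_pos: [0.6068, 0.0768, 0.1128]
orientation: [168.7, -0.2, 90.3]
force: [7.6, -0.5, -4.0]
width: 0.0453
grip_force: 29.8
```

Request:
{"method": "send_rows", "body": {
  "deltas": [0,0,0,0,0,0.8,1,0,0,0,0,0,0,1]
}}

```text
t: 17.92
eef_pos: [0.607, 0.0767, 0.1125]
orientation: [168.7, -0.2, 90.3]
force: [4.2, -1.6, 4.8]
width: 0.0451
grip_force: 29.9
```

Request:
{"method": "send_rows", "body": {
  "deltas": [0,0,0,0,0,0.8,1,0,0,0,0,0,0,1]
}}

```text
t: 18.18
eef_pos: [0.6071, 0.0767, 0.1124]
orientation: [168.7, -0.1, 90.3]
force: [0.5, -1.2, 14.7]
width: 0.0452
grip_force: 29.9
```

Request:
{"method": "send_rows", "body": {
  "deltas": [-1.5,0,0,0,-1,0,1,0,0,0,0,0,0,1,0,0,0,0,0,0,1]
}}

```text
t: 18.55
eef_pos: [0.6064, 0.0768, 0.1122]
orientation: [167.2, -0.2, 90.3]
force: [1.5, -1.2, 14.0]
width: 0.0454
grip_force: 30.0
```

Request:
{"method": "send_rows", "body": {
  "deltas": [1.5,0,0,0,1,-1,1,0,0,0,0,0,0,1]
}}

```text
t: 18.8
eef_pos: [0.6076, 0.0768, 0.1127]
orientation: [168.7, -0.2, 90.3]
force: [5.2, -1.3, 3.6]
width: 0.0452
grip_force: 30.0
```

Request:
{"method": "send_rows", "body": {
  "deltas": [0,0,0,0,0,-1.5,1,0,0,0,0,0,0,1]
}}

```text
t: 19.05
eef_pos: [0.6073, 0.0769, 0.1136]
orientation: [168.7, -0.2, 90.3]
force: [9.5, -0.2, -3.5]
width: 0.0452
grip_force: 29.9
```

Request:
{"method": "send_rows", "body": {
  "deltas": [0,0,0,0,0.5,-0.8,1,0,0,0,0,0,0,1]
}}

```text
t: 19.3
eef_pos: [0.6073, 0.0768, 0.1138]
orientation: [168.8, -0.2, 90.3]
force: [11.0, -0.1, -10.7]
width: 0.045
grip_force: 29.9
```

Request:
{"method": "send_rows", "body": {
  "deltas": [0,0,0,0,0,-0.8,1,0,0,0,0,0,0,1]
}}

```text
t: 19.55
eef_pos: [0.6072, 0.0768, 0.1139]
orientation: [168.8, -0.2, 90.3]
force: [14.0, 0.9, -19.5]
width: 0.045
grip_force: 29.9
```

Run:
```python
from plant import readout
s=readout.get_state(); print(s["eef_pos"],s["force"],s["wrist_torque"],s["orientation"])
```

```text
[0.60720804 0.07683188 0.1139467 ] [ 14.01422048   0.86021062 -19.53095106] [ 0.02694859 -2.86963298 -0.03717592] [168.78085739  -0.23328458  90.32803383]
```

The tug test holds 17 N at 1.4 mm of lift, which matches the clip's 1.3 mm of slack, so the clip has snapped. I'll seat the module and release it.

Request:
{"method": "send_rows", "body": {
  "deltas": [0,0,0,0,0.5,1.6,1,0,0,0,0,0,1.6,1,0,0,0,0,0,0,1]
}}

```text
t: 19.92
eef_pos: [0.6078, 0.0769, 0.1122]
orientation: [168.7, -0.2, 90.3]
force: [6.0, -1.6, 0.0]
width: 0.0452
grip_force: 29.9
```

Request:
{"method": "send_rows", "body": {
  "deltas": [0,0,0,0,0.5,0.4,1,0,0,0,0,0,0,1]
}}

```text
t: 20.18
eef_pos: [0.6079, 0.0769, 0.1122]
orientation: [168.8, -0.2, 90.4]
force: [3.4, 0.4, 6.2]
width: 0.0452
grip_force: 29.9
```

Now I'll open the fingers and retreat along the tool axis.

Request:
{"method": "send_rows", "body": {
  "deltas": [0,0,0,0,0,0,0.4,0,0,0,0,0,0,0.3,0,0,0,0,0,0,0.3,0,0,0,0,0,-20,0.3,0,0,0,0,0,-40,0.3,0,0,0,0,0,-40,0.5,0,0,0,0,0,-40,1]
}}

```text
t: 21.05
eef_pos: [0.5798, 0.076, 0.2497]
orientation: [168.9, -0.2, 90.4]
force: [0.7, -0.2, -0.4]
width: 0.0493
grip_force: 0.0
```

```bash
cat >> plan.py <<'E'
RAIL2=np.array([.6184,.0755,.0617])
def tool_at(x,y,z,th=0):
    "TCP at rail point (mm), tool axis along -rail z tilted th"
    Rr=Ro.from_euler('z',RY)*Ro.from_euler('y',-.2)
    return RAIL2+Rr.apply(np.array([x,y,z])/1e3),(Rr*Ro.from_euler('y',th)*M).as_euler('xyz',degrees=True)
E
python3 - <<'E'
from plant import readout
from plan import *
s=readout.get_state(); print(s["eef_pos"],s["orientation"],s["force"],s["width"])
for a in ((0,110,110),(0,110,20)): print(tool_at(*a))
from h import *
T=grab("top",3);S=grab("scene",3); pickle=__import__("pickle"); pickle.dump((T,S),open("v2.pkl","wb"))
E
```

```text
[0.57975132 0.07604274 0.24970737] [ 1.68878385e+02 -1.59289902e-01  9.03553418e+01] [ 0.69156849 -0.15568133 -0.39410199] 0.04933939074629649
(array([0.59606259, 0.18540278, 0.16950732]), array([168.5408441 ,   0.        ,  90.25210143]))
(array([0.61394265, 0.18548145, 0.08130133]), array([168.5408441 ,   0.        ,  90.25210143]))
```

Run:
```python
from plan import *
p,o=[.5798,.076,.2497],[168.9,-.2,90.4]
t,r=tool_at(0,82,100); p,o=rows(p,o,t,r,3,1); print(p,o)
t,r=tool_at(0,82,18); p,o=rows(p,o,t,r,3,1); print(p,o)
```

```text
[-0.1, -0.1, 0.0, 27.0, 0.4, 30.7, 1]
[-0.1, -0.1, 0.0, 27.0, 0.3, 30.7, 1]
[-0.1, -0.1, 0.0, 27.1, 0.3, 30.7, 1]
[0.59812968 0.15738368 0.15969246] [1.68600053e+02 9.42353008e-02 9.03414731e+01]
[0.0, 0.0, 0.0, 0.0, 0.0, 27.3, 1]
[0.0, 0.0, 0.0, 0.0, 0.0, 27.3, 1]
[0.0, 0.0, 0.0, 0.0, 0.0, 27.3, 1]
[0.61431824 0.15734811 0.07940835] [1.68600053e+02 9.42353008e-02 9.03414731e+01]
```

Request:
{"method": "send_rows", "body": {
  "deltas": [-0.1,-0.1,0,40,0,0,1,-0.1,0,0,41,1,32,1,-0.1,0,0,0,0,60,1,0,0,0,0,0,0,1]
}}

```text
t: 21.85
eef_pos: [0.5966, 0.1569, 0.154]
orientation: [169.0, 0.1, 90.4]
force: [-0.7, -0.2, 0.3]
width: 0.0003
grip_force: 0.0
```

Request:
{"method": "send_rows", "body": {
  "deltas": [0,0,0,0,0,30,1,0,0,0,0,0,30,1,0,0,0,0,0,15,1,0,0,0,0,0,6,1,0,0,0,0,0,0,1]
}}

```text
t: 22.48
eef_pos: [0.6156, 0.1575, 0.0804]
orientation: [168.5, -0.1, 90.3]
force: [-0.4, -0.2, 0.6]
width: 0.0005
grip_force: 0.0
```

Request:
{"method": "send_rows", "body": {
  "deltas": [0,0,0,-4,0,0,1,0,0,0,-4,0,0,1,0,0,0,-4,0,0,1,0,0,0,-4,0,0,1]
}}

```text
t: 22.98
eef_pos: [0.6158, 0.1419, 0.0801]
orientation: [168.5, -0.1, 90.4]
force: [-0.7, 2.1, 1.4]
width: 0.0005
grip_force: 1.1
```

Request:
{"method": "send_rows", "body": {
  "deltas": [0,0,0,-4,0,0,1,0,0,0,-4,0,0,1,0,0,0,-4,0,0,1,0,0,0,-4,0,0,1]
}}

```text
t: 23.48
eef_pos: [0.6157, 0.1263, 0.0798]
orientation: [168.5, -0.1, 90.4]
force: [-1.0, 6.3, 1.0]
width: 0.0004
grip_force: 3.0
```

Request:
{"method": "send_rows", "body": {
  "deltas": [0,0,0,-4,0,0,1,0,0,0,-4,0,0,1,0,0,0,-4,0,0,1,0,0,0,-3,0,0,1]
}}

```text
t: 23.98
eef_pos: [0.6157, 0.112, 0.0797]
orientation: [168.5, -0.2, 90.4]
force: [-1.7, 6.0, 1.5]
width: 0.0006
grip_force: 3.1
```

Request:
{"method": "send_rows", "body": {
  "deltas": [0,0,0,-2,0,0,1,0,0,0,-2,0,0,1,0,0,0,-2,0,0,1]
}}

```text
t: 24.35
eef_pos: [0.6156, 0.1061, 0.0797]
orientation: [168.5, -0.2, 90.4]
force: [-1.2, 6.3, 2.2]
width: 0.0005
grip_force: 3.1
```

Request:
{"method": "send_rows", "body": {
  "deltas": [0,0,0,-2,0,0,1,0,0,0,-2,0,0,1]
}}

```text
t: 24.6
eef_pos: [0.6156, 0.102, 0.0797]
orientation: [168.5, -0.2, 90.4]
force: [-2.6, 7.1, 2.2]
width: 0.0005
grip_force: 3.1
```

Request:
{"method": "send_rows", "body": {
  "deltas": [0,0,0,-2,0,0,1,0,0,0,-2,0,0,1]
}}

```text
t: 24.85
eef_pos: [0.6156, 0.098, 0.0797]
orientation: [168.5, -0.2, 90.4]
force: [-1.2, 6.0, 3.6]
width: 0.0007
grip_force: 3.1
```

Request:
{"method": "send_rows", "body": {
  "deltas": [0,0,0,-1.5,0,0,1,0,0,0,0,0,0,1]
}}

```text
t: 25.1
eef_pos: [0.6156, 0.0971, 0.0797]
orientation: [168.5, -0.2, 90.4]
force: [-1.9, 7.0, 3.1]
width: 0.0001
grip_force: 3.6
```

Request:
{"method": "send_rows", "body": {
  "deltas": [0,0,0,-1.5,0,0,1,0,0,0,0,0,0,1]
}}

```text
t: 25.35
eef_pos: [0.6156, 0.097, 0.0798]
orientation: [168.5, -0.3, 90.5]
force: [-1.9, 11.0, 1.9]
width: 0.0004
grip_force: 5.3
```

Request:
{"method": "send_rows", "body": {
  "deltas": [0,0,0,-2,0,0,1,0,0,0,-1,0,0,1,0,0,0,0,0,0,1]
}}

```text
t: 25.72
eef_pos: [0.6156, 0.097, 0.0798]
orientation: [168.4, -0.5, 90.7]
force: [-2.7, 17.5, -0.1]
width: 0.001
grip_force: 8.6
```

Request:
{"method": "send_rows", "body": {
  "deltas": [0,0,0,10,0,0,1,0,0,0,20,0,0,1,0,0,0,15,0,-5,1,0,0,0,0,0,-50,1,0,0,0,0,0,-60,1,0,0,0,0,0,-60,1,0,0,0,0,-50,-30,1,0,0,0,40,-50,0,1,0,0,0,50,-30,0,1,0,0,0,0,0,0,1]
}}

```text
t: 26.98
eef_pos: [0.4455, 0.2269, 0.2555]
orientation: [168.5, -0.1, 90.7]
force: [0.3, -0.1, 0.0]
width: 0.0004
grip_force: 0.0
```

Run:
```python
from h import *
from plant import readout
s=readout.get_state(); print(s["t"],s["eef_pos"])
S=grab("scene",3);T=grab("top",4)
def c(v,x,y,w,h,k):
    return cv2.resize(v["img"][y:y+h,x:x+w].clip(0,255).astype('u1'),(w*k,h*k),interpolation=cv2.INTER_CUBIC)
cv2.imwrite("pics/f.png",np.hstack([c(S,285,250,65,75,6),c(T,300,200,65,75,6)]))
```

```text
26.975 [0.4455277  0.2268829  0.25552756]
```

View pics/f.png

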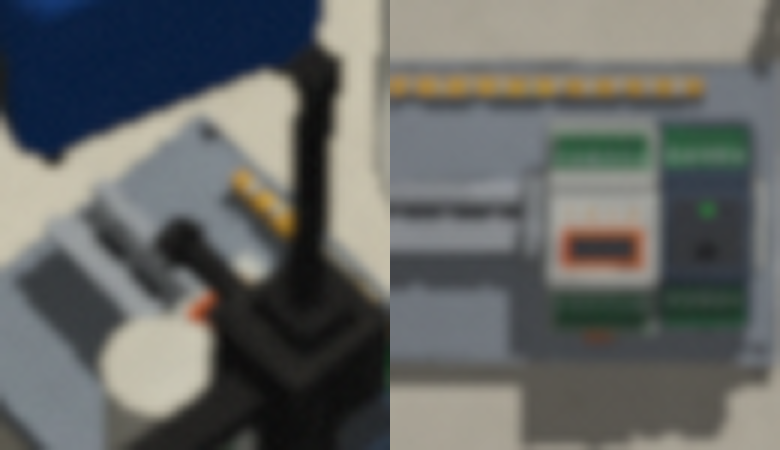

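The final view shows the stop (X 525–548), module (X 550–655) and PSU (X 660 on) side by side and level, with everything else untouched. I'll hand it in.

```bash
python3 -c "
from plant import arm; print(arm.close_job())"
```

```text
the job is handed in; nothing more can be done
None
```

The relay module is hooked and clipped onto the rail, the end stop is pushed up so stop, module and power supply sit side by side, and the job was handed in at about 27 s; the interface returned no verdict.

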